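# Tip the knee board down into the kneeler frame

## Task

The kneeler's grey knee board stands on edge in the open mouth of the yellow kneeler frame that lies on the shelf. Push it near its top so that it topples away from the mouth and lands flat between the two side rails, without shoving it along while it stands; then push the lying board along the shelf until its leading edge is fully home and square against the frame's end rail. Only push: do not grip or lift the board at any time, leave everything else on the shelf where it stands, and finish clear of everything.

Things in the scene. Friction and masses are not known exactly. Their poses are not given: they have to be found in the camera images.
- frame: yellow plastic kneeler frame, fixed: a U of three rails 24 mm wide, 20 mm high, no floor. Outside 290 mm along its x, 320 mm along y, plus small sockets to 175 mm off the centre line. Side rails along x, centred at y = +148 (left-hand) and -148 mm (right-hand), 272 mm apart inside; end rail at the +x end, open mouth at -x. Origin: centre of the outside rectangle, on the shelf; z up
- frame_stop (a point): middle of the inner face of the frame's end rail, on the shelf surface, 121 mm along +x from the frame's origin; axes as the frame's
- board: loose hard grey plastic knee board, 34 mm thick (its x), 220 mm wide (y), 190 mm tall as it stands (z), 0.3 to 0.65 kg, ribbed dark knee patches on its -x face. At the start it stands upright between the side rails in the mouth, +x face towards the end rail within 4 degrees. Leant about 10 degrees it is past balance. Origin: centre of its underside as it stands, later of the end that faces the mouth
- board_top (a point): centre of the board's top end as it stands, 190 mm along the board's z from its origin; once tipped it is the centre of the leading end, 17 mm above the shelf, and lies some 30 to 75 mm short of the end rail
- board_foot (a point): middle of the board's bottom edge on its +x face, 17 mm along the board's x from its origin: the edge it tips over, which stays down on the shelf throughout; tipped, the board lies with this face down, knee patches up
- pots: stack of four nested black plastic nursery pots, rim diameter 124 mm, 170 mm tall in all, loose; bystander, stands a little outside the right-hand rail. Origin: centre of its underside
- dish: low white ceramic seedling dish, diameter 110 mm, 30 mm high, loose; bystander, on the right-hand side in front of the mouth. Origin: centre of its underside
- dibber: aluminium dibber with a 100 mm cross handle and a 190 mm pointed shaft along its x, 24 mm high as it lies flat, loose; bystander to the robot's right. Origin: centre of its underside
- bucket: small steel bucket with a swinging handle that hangs down on one side, rim diameter 178 mm, 150 mm tall, loose; bystander to the robot's left. Origin: centre of its underside
- carton: plain cardboard carton 55 x 85 mm and 150 mm tall, standing upright, loose; bystander, beyond the end rail of the frame. Origin: centre of its underside
- clay_pot: terracotta pot, rim diameter 84 mm, 75 mm tall, loose; bystander, outside the right-hand rail. Origin: centre of its underside
- bottle: green plastic bottle, diameter 64 mm, 170 mm tall, loose; bystander to the robot's right. Origin: centre of its underside
Things that resemble listed ones, but are neither listed nor needed, are in the scene too. Several things have the shape of the board; the one meant has the colours described above.

How it is judged:
By the outcome, as a careful person would: the job done as asked, in the order asked, and still so for the second after the job is handed in, with the robot touching nothing.
It also fails if it takes over 48 s, if anything falls off the work surface, if the arm or the gripper's body presses on something with over 40 N, if the wrist force passes 120 N, or if a joint passes its speed limit or range.

## Robot

A 6-joint arm with a two-finger parallel gripper is mounted at the origin on the work surface. World frame = base frame: x ahead of the robot, y to its left, z up, the work surface at z = 0. Lengths are in m, angles in rad, forces in N, time in s.
With the tool pointing down it reaches from about 0.375 to 0.9 m from the base axis. Payload 3.1 kg.
Tool frame: the origin (TCP) lies at the centre of the arm's flange, where the gripper is bolted on; the fingertips stand 173 mm ahead of it and the grasp point (between the pads) lies 155 mm ahead of it (tip_extent is the distance from the TCP to the fingertips, in m); z points along the fingers, y is the direction in which the jaws open and shut (so a half turn about z gives the same grasp; the last joint's range is limited). The gripper opens to 85 mm and grips with 20 to 120 N. Pads are 22 mm wide; open, the fingers measure 114 mm over their backs; the gripper's body (76 mm by 85 mm) begins 54 mm behind the grasp point. The pads swing forward as they close: fully open they stand 13 mm farther back than shut.
Start: joints at [-1.464, 0.527, 1.433, -0, 1.181, -0.178], TCP at [0.176, -0.6, 0.405] pointing down, gripper open.
Joint ranges: [-3.08, 3.08], [-0.75, 2.2], [0.22, 2.44], [-1.43, 4.57], [0, 2.65], [-2.85, 2.85]. Speed limits (rad/s): [2.79, 2.79, 3.14, 3.14, 3.14, 3.14].

## Interface

Orientations are given as a unit quaternion [x, y, z, w].
In Python, from station import sense, snapshot, sign_off, tip_extent gives the robot as it stands. The module is installed in compiled form; this text tells all that it offers.
- The arm moves only by the tool servo_tool, never from a script. Its argument "rows" is a list of rows, each a list of 3 entries, a list of its own where there are three numbers: the shift along the tool's x, y, z in mm, then the turn about the tool's z in degrees, then the opening, from -1 (shut) to 1 (fully open), so that 0 is half open. A call has 1 to 8 rows; each row is the pose to reach, as a shift and turn from the pose measured when the call began, along the tool's axes at that moment; what a row does not reach only later rows make up. A row lasts 1/10 s, in which the tool goes at most 50 mm and 8.59 degrees, less where a joint would pass 70% of its speed; a pose out of reach is approached as far as the arm can. A call with a gripper value outside its range is refused whole. The fingers move at their own pace and stop on an object; "force" is the grip in N (left out, the last holds). Time passes only in rows, so rows that repeat a pose let the fingers close. It gives the time, the measured TCP pose, the force and the opening at its end, in the units of the state.
- sense(): the state, without advancing time (a new reading comes with each control period).
- snapshot(name): name is "scene" or "side" or "wrist"; returns a dict with "image" (480x640x3 uint8, blue, green, red), "z_map" (480x640 float32, m along the optical axis (not along the pixel's ray), 0 where there is no reading), "vertical_fov" (degrees; the focal length in pixels is half the picture's height over the tangent of half this angle, whatever the lens; pixels are square), "cx", "cy" (the principal point, pixels), "cam_to_world" (4x4, takes a point from camera to world coordinates). Camera axes: x right, y down, z forward; pixel columns grow to the right and rows downward; lengths in m; the calibration is good to about 2 mm. A picture is of the moment at which its call begins.
- sign_off(): hands the job in, once; it reports no verdict.
The state is a dict: "t": time; "q": joint angles; "qd": joint speeds; "tau": joint torques, N m; "tcp_pos": TCP position; "tool_rot": TCP orientation; "force": force on the tool from outside, world axes, zero at the start; "ft_torque": the same for the moment, N m; "finger_gap": opening from 0.0 (shut) to 1.0 (fully open).
Only numpy, scipy, OpenCV 4.12 (cv2) and the standard library are available. Lean on these libraries where they do the work, as an engineer would, in place of code of your own. Each camera call takes 0.05 s, during which the arm holds its last target. There are 200 camera calls.

## Working session

There is one attempt and no reset: what is moved stays moved. The work goes in short steps, Python scripts to look and compute and a tool call to move; the robot and the scene stay as the last step left them, time stands still between calls to the robot, and variables do not carry over. Pictures are saved under pics/ and viewed, about 8 in all and at most 12, crops included, and the job is handed in when it is done.

Besides the shell and the picture viewer there is one more tool, called in YAML: its name, and indented under it one key for each argument. servo_tool: Moves the arm, as the interface text tells. Its arguments: {"type":"object","properties":{"rows":{"type":"array"},"force":{"type":"number"}},"required":["rows"]}

```bash
mkdir -p pics && cat > h.py <<'E'
import numpy as np, cv2
from station import sense, snapshot
def cloud(s):
    f=240/np.tan(np.radians(s["vertical_fov"])/2); z=s["z_map"]
    v,u=np.mgrid[:480,:640]
    p=np.stack([(u-s["cx"])/f*z,(v-s["cy"])/f*z,z,np.ones_like(z)],-1)
    w=(p@np.array(s["cam_to_world"]).T)[...,:3]; w[z==0]=np.nan
    return w
def take(n,tag):
    s=snapshot(n); cv2.imwrite(f"pics/{tag}.png",s["image"]); np.save(f"pics/{tag}.npy",cloud(s)); return s
E
python3 - <<'E'
from h import *
for n in("scene","side"):
    s=take(n,n+"0"); print(n,np.round(s["cam_to_world"],3).tolist(),s["vertical_fov"])
st=sense(); print({k:np.round(v,3).tolist() for k,v in st.items()})
E
```

```text
scene [[-0.856, 0.324, -0.403, 1.016], [0.518, 0.553, -0.653, 0.753], [0.011, -0.768, -0.641, 0.905], [0.0, 0.0, 0.0, 1.0]] 54.51910704697322
side [[-0.812, 0.387, -0.436, 1.194], [0.583, 0.562, -0.587, 0.854], [0.018, -0.731, -0.682, 1.145], [0.0, 0.0, 0.0, 1.0]] 51.207711265166694
{'t': 0.1, 'q': [-1.464, 0.528, 1.434, 0.0, 1.181, -0.179], 'qd': [0.001, -0.001, -0.003, -0.001, -0.001, 0.0], 'tau': [-0.0, -44.33, -17.859, -0.0, 0.004, -0.0], 'tcp_pos': [0.176, -0.6, 0.404], 'tool_rot': [0.99, 0.142, 0.0, -0.001], 'force': [-0.06, 0.469, -0.967], 'ft_torque': [0.013, 0.004, -0.028], 'finger_gap': 0.999}
```

View pics/scene0.png

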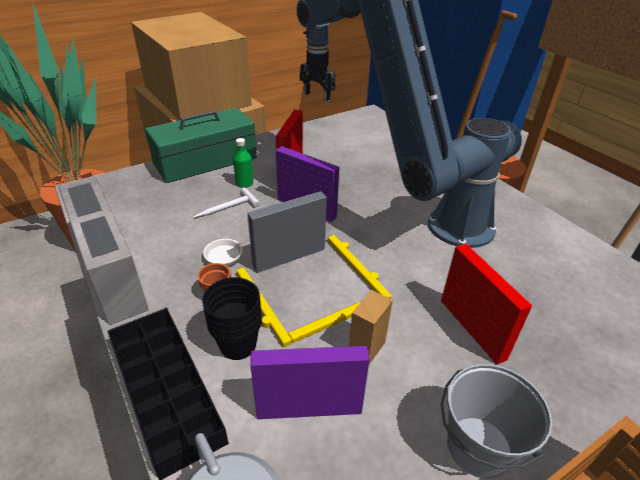

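View pics/side0.png

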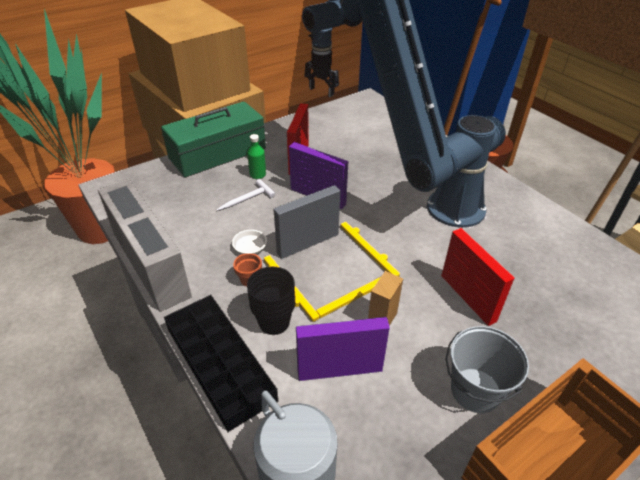

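The grey board is at scene (288,232), standing in the yellow frame's mouth. The end rail is near (335,325), with the carton beyond it. There are four other board shapes: red at (485,303) and (290,130), purple at (308,183) and (310,383). The grey cinder block at (105,250) isn't one. Only the one at (288,232) is grey and in the mouth. I'll measure next and check it in a crop.

```bash
cat >> h.py <<'E'
def frame_fit(w,img):
    hsv=cv2.cvtColor(img,cv2.COLOR_BGR2HSV)
    m=(abs(hsv[...,0].astype(int)-26)<6)&(hsv[...,1]>200)&(w[...,2]>.012)&(w[...,2]<.03)
    p=w[m]; p=p[(abs(p[:,0]-.55)<.4)&(abs(p[:,1])<.6)]
    return p
E
python3 - <<'E'
from h import *
from scipy.optimize import least_squares
for n in("scene","side"):
    img=cv2.imread(f"pics/{n}0.png"); w=np.load(f"pics/{n}0.npy")
    p=frame_fit(w,img); p=p[p[:,2]>.0175][:,:2]
    print(n,len(p),p.min(0),p.max(0))
    # distance to U centreline in frame coordinates
    def seg(q,a,b):
        a,b=np.array(a),np.array(b);t=np.clip((q-a)@(b-a)/((b-a)@(b-a)),0,1);return np.linalg.norm(q-a-t[:,None]*(b-a),axis=1)
    def res(x):
        c,s=np.cos(x[2]),np.sin(x[2]); q=(p-x[:2])@np.array([[c,-s],[s,c]])
        d=np.min([seg(q,(-.145,.148),(.133,.148)),seg(q,(-.145,-.148),(.133,-.148)),seg(q,(.133,-.148),(.133,.148))],0)
        return d
    best=min((least_squares(res,[*p.mean(0),a],loss="soft_l1",f_scale=.005) for a in np.arange(-3.1,3.1,.4)),key=lambda r:r.cost)
    print("frame",best.x[:2],np.degrees(best.x[2]),"meanres",res(best.x).mean())
    X=best.x;c,s=np.cos(X[2]),np.sin(X[2])
    q=w.copy(); q[...,:2]=(w[...,:2]-X[:2])@np.array([[c,-s],[s,c]])
    b=(abs(q[...,1])<.13)&(q[...,0]<0)&(q[...,0]>-.3)&(q[...,2]>.03)&(q[...,2]<.25)
    hsv=cv2.cvtColor(img,cv2.COLOR_BGR2HSV); b&=hsv[...,1]<60
    B=q[b]; print("board n",len(B),"z",np.percentile(B[:,2],[1,50,98]))
    top=B[B[:,2]>.183]; r=cv2.minAreaRect((top[:,:2]*1000).astype(np.float32)); print("top rect (frame mm)",r)
    f=B[(B[:,2]<.17)]; A=np.c_[f[:,1:],np.ones(len(f))]; k=np.linalg.lstsq(A,f[:,0],rcond=None)[0]
    print("face x=",k,"yaw",-np.degrees(np.arctan(k[0])), "y range",np.percentile(f[:,1],[.5,99.5]))
    for nm,mm in dict(bystand=(q[...,2]>.02)).items():
        for (x0,x1,y0,y1) in [(-.5,-.16,-.4,.4)]:
            g=q[mm&(q[...,0]>x0)&(q[...,0]<x1)&(q[...,1]>y0)&(q[...,1]<y1)]
            H,xe,ye=np.histogram2d(g[:,0],g[:,1],bins=[7,8],range=[[x0,x1],[y0,y1]]);print(H.astype(int))
cv2.imwrite("pics/crop.png",cv2.resize(cv2.imread("pics/scene0.png")[140:370,180:400],None,fx=2.5,fy=2.5))
E
```

```text
scene 1471 [ 0.37478971 -0.15362389] [0.72535871 0.14092347]
frame [ 0.55007993 -0.00670254] 88.20478842986431 meanres 0.006142762831081384
board n 4058 z [0.03164461 0.1270349  0.19078622]
top rect (frame mm) ((-136.63914489746094, 1.029083251953125), (219.08682250976562, 38.29463195800781), 88.96552276611328)
face x= [ 0.04335825  0.0148908  -0.1239623 ] yaw -2.482689511844015 y range [-0.10892511  0.10988491]
[[  0   0   2  22  37 104   0 228]
 [  0   0   4   7  35 241   0 389]
 [  0   0   0   0   0 668   0   0]
 [  0   0   0   0   0 611   0   0]
 [  0   8 104   0   0 502  12   0]
 [  0  29  47   0   0 444 365   0]
 [  0  13  63   0   0   0 692   0]]
side 978 [ 0.37502854 -0.15314937] [0.7136243  0.13751898]
frame [ 0.5478645  -0.00733049] 88.53757246032534 meanres 0.005539520917977227
board n 2986 z [0.03141279 0.12848187 0.19312911]
top rect (frame mm) ((-136.66476440429688, 4.093940734863281), (220.82325744628906, 43.48255157470703), 89.05562591552734)
face x= [ 0.06953913  0.03866083 -0.12720313] yaw -3.9778949775782872 y range [-0.11555002  0.1122687 ]
[[  0   0   6  35  41 118   0 308]
 [  0   0  13  15  32 211   0 427]
 [  0   0   0   0   0 567   0  78]
 [  0   0   0   0   0 572   0   0]
 [  0   4  89   0   0 456  31   0]
 [  0  21  45   0   0 289 522   0]
 [  0  17  52   0   0   0 856  39]]
```

View pics/crop.png

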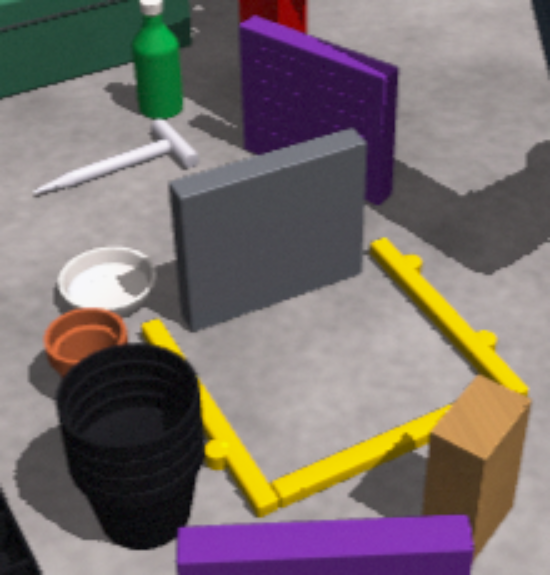

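```bash
python3 - <<'E'
from h import *
img=cv2.imread("pics/scene0.png");w=np.load("pics/scene0.npy")
hsv=cv2.cvtColor(img,cv2.COLOR_BGR2HSV)
w2=np.load("pics/side0.npy")
H=np.zeros((28,30))
for c in(w,w2):
    p=c[np.isfinite(c[...,2])&(c[...,2]<.6)&(c[...,2]>.012)]
    i=((p[:,0]-.2)/.025).astype(int);j=((p[:,1]+.5)/.025).astype(int)
    ok=(p[:,0]>.2)&(p[:,1]>-.5)&(i<28)&(j<30)
    np.maximum.at(H,(i[ok],j[ok]),p[ok,2])
print("cols y:",np.arange(-50,25,2.5)[::2])
for i in range(28): print(f"{.2+.025*i:.3f}"," ".join(f"{int(v*1000):3d}" if v else "  ." for v in H[i]))
for n,c,im in(("sc",w,img),("sd",w2,cv2.imread("pics/side0.png"))):
    h=cv2.cvtColor(im,cv2.COLOR_BGR2HSV)
    g=(h[...,1]<60)&(c[...,2]>.186)&(c[...,2]<.2)&(abs(c[...,0]-.55)<.125)&(abs(c[...,1]+.145)<.05)
    r=cv2.minAreaRect((c[g][:,:2]*1000).astype(np.float32));print(n,"top",r,g.sum())
    g=(h[...,1]<60)&(c[...,2]>.05)&(c[...,2]<.17)&(abs(c[...,0]-.55)<.10)&(abs(c[...,1]+.145)<.05)
    f=c[g];A=np.c_[f[:,0]-.55,f[:,2]-.1,np.ones(len(f))];k=np.linalg.lstsq(A,f[:,1],rcond=None)[0];print("face y",k,g.sum())
E
```

```text
cols y: [-50. -45. -40. -35. -30. -25. -20. -15. -10.  -5.   0.   5.  10.  15.
  20.]
0.200 599 599 599 592   .   .   .   .   .   .   .   .   .   .   . 599 599 591 553 508 473 426 387 319   .   .   .   .   .   .
0.225 570   .   .   .   .   .   .   .   .   .   .   .   .   .   . 599 599 593 554 506 467 413 362 319   .   .   .   . 188   .
0.250   .   .   .   .   .   .   .   .   .   .   .   . 528 517 593 599 599 569 524 482 441 407 361 318   .   .   .   . 193 192
0.275   .   .   .   .   .   .   .   .   .   .   . 599 599 599 599 599 596 520 449   .   .   .   .   .   .   .   .   . 191 194
0.300   .   .   .   .   .   .   .   .   . 188 192   .   .   .   .   .   .   .   .   .   .   .   .   .   .   .   .   .   .   .
0.325 179   .   .   .   .   .   . 191 194 195 197 194   .   .   .   .   .   .   .   .   .   .   .   .   .   .   .   .   .   .
0.350 197   .   .   .   . 192 194 194 194 194 192 163   .   .   .  18  22   .   .   .   .   .  17   .   .   .   .   .   .   .
0.375 193   . 185 193 194 195 196 194 193   .   .   .   .  18  25  27  25  24  25  25  24  25  25  24  28  25   .   .   .   .
0.400 
[... 2139 characters left out ...]
25   .   .   .   .   .   .   .   .   .   .   .   .   .   .   .   .   .   .   .   . 166 172  60 168 168 158   .   .   . 193
0.850   .   .   .   .   .   .   .   .   .   .   .   .   .   .   .   .   .   .   .   .   . 168 170 167 166   .   .   .   .   .
0.875   .   .   .   .   .   .   .   .   .   .   .   .   .   .   .   .   .   .   .   .   .   .   .   .   .   .   .   .   .   .
sc top ((544.7628173828125, -143.45263671875), (37.61940002441406, 218.89898681640625), 87.64500427246094) 631
face y [-0.04832292  0.00149537 -0.12832744] 2273
sd top ((540.2963256835938, -142.88583374023438), (42.033687591552734, 220.82159423828125), 86.63473510742188) 552
face y [-0.07319241  0.00069135 -0.12998581] 1682
```

The crop shows one plain grey board, its patches facing away, standing between the yellow rails in the mouth. The space behind it is clear: the purple board starts about 60 mm away and the dish is at x > 0.64. The push goes along world +y.

```bash
cat >> h.py <<'E'
from scipy.spatial.transform import Rotation as R
def plan(x,y,z,ydir=None):
    s=sense(); r=R.from_quat(s["tool_rot"]).as_matrix(); p=np.array(s["tcp_pos"])
    d=r.T@(np.array([x,y,z])-p)*1000; t=0
    if ydir is not None:  # wanted tool-y direction, world deg
        a=np.radians(ydir); v=r.T@[np.cos(a),np.sin(a),0]; t=np.degrees(np.arctan2(-v[0],v[1]))
    print("shift",np.round(d,1),"turn",round(t,1),"tcp",np.round(p,4),"q",np.round(s["q"],2),"F",np.round(s["force"],1),"t",round(s["t"],2),"gap",round(s["finger_gap"],2))
E
python3 - <<'E'
from h import *
import station
te=station.tip_extent; print(te() if callable(te) else te)
plan(.545,-.26,.404,-3.4)
E
```

```text
0.1734
shift [ 4.499e+02 -2.220e+02  4.000e-01] turn -70.3 tcp [ 0.1756 -0.5995  0.4038] q [-1.46  0.53  1.43  0.    1.18 -0.18] F [-0.1  0.5 -1. ] t 0.1 gap 1.0
```

servo_tool:
  rows:
    - [[45,-22,0],-7,1]
    - [[90,-44,0],-14,1]
    - [[135,-66,0],-21,1]
    - [[180,-89,0],-28,1]
    - [[225,-111,0],-35,1]
    - [[270,-133,0],-42,1]
    - [[315,-155,0],-49,1]
    - [[360,-177,0],-56,1]

```text
t: 0.9
tcp_pos: [0.4715, -0.3277, 0.404]
tool_rot: [0.806, 0.592, 0.0, -0.001]
force: [0.6, -0.8, -0.2]
finger_gap: 1.001
```

```bash
python3 -c "
from h import *
plan(.545,-.22,.404,-3.4)"
```

```text
shift [124.8  37.9   0.2] turn -14.0 tcp [ 0.4715 -0.3277  0.404 ] q [-0.8   0.46  1.56  0.    1.12 -0.5 ] F [ 0.6 -0.8 -0.2] t 0.9 gap 1.0
```

servo_tool:
  rows:
    - [[40,12,0],-5,1]
    - [[80,24,0],-10,1]
    - [[125,38,0],-14,1]
    - [[125,38,25],-14,1]
    - [[125,38,55],-14,1]
    - [[125,38,76],-14,1]
    - [[125,38,76],-14,1]

```text
t: 1.6
tcp_pos: [0.544, -0.2186, 0.3248]
tool_rot: [0.728, 0.686, -0.0, -0.005]
force: [0.1, 0.3, -0.3]
finger_gap: 1.001
```

```bash
python3 - <<'E'
from h import *
plan(.545,-.18,.328,-3.4)
take("scene","scene1");s=take("wrist","wrist1")
a=cv2.imread("pics/scene1.png")[120:320,200:400];a=cv2.resize(a,(480,480))
cv2.imwrite("pics/c1.png",np.hstack([a[:, :400],cv2.resize(s["image"],(400,300)) if 0 else cv2.copyMakeBorder(cv2.resize(s["image"],(400,300)),0,180,0,0,0)]))
E
```

```text
shift [38.6 -1.3 -2.9] turn 0.0 tcp [ 0.544  -0.2186  0.3248] q [-0.57  0.58  1.6   0.    0.97 -0.52] F [ 0.1  0.3 -0.3] t 1.6 gap 1.0
```

View pics/c1.png

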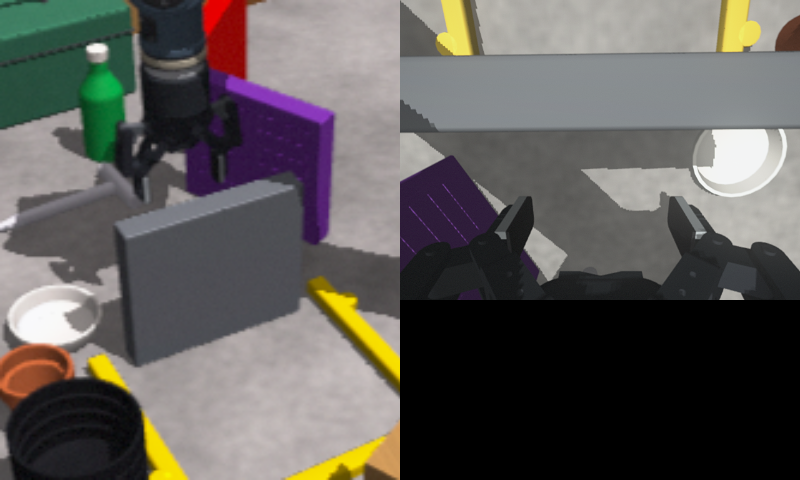

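The wrist view shows the jaw line parallel to the board's top edge, centred, with the fingers behind its patch side. I'll push slowly.

servo_tool:
  rows:
    - [[10,0,0],0,1]
    - [[20,0,0],0,1]
    - [[30,0,0],0,1]
    - [[37,0,0],0,1]
    - [[42,0,0],0,1]
    - [[46,0,0],0,1]
    - [[50,0,0],0,1]
    - [[54,0,0],0,1]

```text
t: 2.5
tcp_pos: [0.5485, -0.1656, 0.3282]
tool_rot: [0.728, 0.686, 0.0, -0.001]
force: [-0.9, -0.8, 0.7]
finger_gap: 1.003
```

```bash
cat >> h.py <<'E'
def board(tag):
    s=take("scene",tag); c=np.load(f"pics/{tag}.npy");h=cv2.cvtColor(s["image"],cv2.COLOR_BGR2HSV)
    g=(h[...,1]<60)&(h[...,2]>60)&(c[...,2]>.04)&(c[...,2]<.13)&(abs(c[...,0]-.55)<.10)&(abs(c[...,1]+.1)<.1)
    f=c[g];A=np.c_[f[:,0]-.55,f[:,2]-.0,np.ones(len(f))];k=np.linalg.lstsq(A,f[:,1],rcond=None)[0]
    print("face at z=0 y,lean deg,yaw",k[2],np.degrees(np.arctan(k[1])),np.degrees(k[0]),g.sum())
E
python3 - <<'E'
from h import *
board("scene2"); plan(.545,-.13,.325)
E
```

```text
face at z=0 y,lean deg,yaw -0.12825494597975023 3.286357266808118 -2.7695393549788934 1564
shift [34.8 -5.4  3.2] turn 0 tcp [ 0.5484 -0.1651  0.3281] q [-0.49  0.56  1.64  0.    0.95 -0.43] F [-0.9 -0.3  0. ] t 2.55 gap 1.0
```

The foot hasn't moved (y −0.128) and the board leans 3.3°, so I'll continue.

servo_tool:
  rows:
    - [[4,0,0],0,1]
    - [[8,0,0],0,1]
    - [[12,0,0],0,1]
    - [[16,0,0],0,1]
    - [[20,0,0],0,1]
    - [[24,0,0],0,1]

```text
t: 3.15
tcp_pos: [0.5498, -0.1407, 0.3282]
tool_rot: [0.728, 0.686, 0.001, -0.002]
force: [0.1, -0.4, -1.0]
finger_gap: 0.997
```

```bash
python3 - <<'E'
from h import *
board("scene3"); plan(.545,-.13,.325)
E
```

```text
face at z=0 y,lean deg,yaw -0.12800708794856971 12.095721945849863 -2.7834972537354865 1335
shift [ 9.9 -5.3  3.2] turn 0 tcp [ 0.5497 -0.1402  0.3282] q [-0.45  0.55  1.65  0.    0.94 -0.39] F [-1.2 -0.2  0.6] t 3.2 gap 1.0
```

The board is past balance at 12° and the foot is still at −0.128. I'll nudge it slightly further, hold while it falls, then back off.

servo_tool:
  rows:
    - [[4,0,0],0,1]
    - [[8,0,0],0,1]
    - [[8,0,0],0,1]
    - [[8,0,0],0,1]
    - [[8,0,0],0,1]
    - [[8,0,0],0,1]
    - [[0,0,0],0,1]
    - [[-15,0,0],0,1]

```text
t: 4.0
tcp_pos: [0.5488, -0.1553, 0.3281]
tool_rot: [0.727, 0.686, 0.001, -0.002]
force: [-0.1, -0.4, 0.7]
finger_gap: 1.001
```

servo_tool:
  rows:
    - [[-20,0,0],0,1]
    - [[-40,0,0],0,1]
    - [[-50,0,0],0,1]
    - [[-50,0,0],0,1]

```text
t: 4.4
tcp_pos: [0.5458, -0.2074, 0.3279]
tool_rot: [0.728, 0.685, 0.001, -0.002]
force: [0.6, -0.6, -0.5]
finger_gap: 0.998
```

```bash
python3 - <<'E'
from h import *
plan(.545,-.19,.18)
take("scene","scene4");s=take("wrist","wrist4")
a=cv2.imread("pics/scene4.png")[160:360,200:400];a=cv2.resize(a,(480,480))[:,:400]
cv2.imwrite("pics/c4.png",np.hstack([a,cv2.copyMakeBorder(cv2.resize(s["image"],(400,300)),0,180,0,0,0)]))
c=np.load("pics/scene4.npy");h=cv2.cvtColor(cv2.imread("pics/scene4.png"),cv2.COLOR_BGR2HSV)
g=(h[...,1]<90)&(c[...,2]>.029)&(c[...,2]<.045)&(abs(c[...,0]-.54)<.14)&(abs(c[...,1]+.03)<.14)
f=c[g];print(g.sum(),np.percentile(f,[2,50,98],axis=0),cv2.minAreaRect((f[:,:2]*1000).astype(np.float32)))
E
```

```text
shift [ 16.8  -1.6 148. ] turn 0 tcp [ 0.5458 -0.2074  0.3279] q [-0.55  0.57  1.61  0.    0.96 -0.5 ] F [ 0.6 -0.6 -0.5] t 4.4 gap 1.0
4042 [[ 0.44592473 -0.11842514  0.03010869]
 [ 0.55712881 -0.01846146  0.0340416 ]
 [ 0.65684644  0.06533052  0.03774872]] ((549.763427734375, -28.432701110839844), (194.53936767578125, 220.5858612060547), 86.88304901123047)
```

View pics/c4.png

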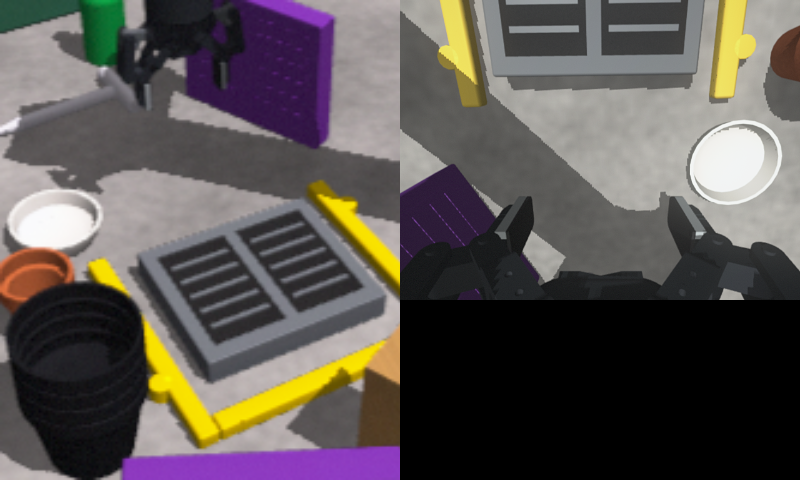

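The board lies flat, patches up, between the rails. Its yaw is about −1.4° relative to the frame and it is some 45 mm short of the end rail. Next I descend behind its trailing end and take a fresh frame estimate from the wrist camera.

servo_tool:
  rows:
    - [[0,0,30],-0.5,1]
    - [[0,0,65],-1,1]
    - [[0,0,95],-1.6,1]
    - [[0,0,120],-1.6,1]
    - [[0,0,137],-1.6,1]
    - [[0,0,145],-1.6,1]
    - [[0,0,145],-1.6,1]
    - [[0,0,145],-1.6,1]

```text
t: 5.3
tcp_pos: [0.5456, -0.2045, 0.1834]
tool_rot: [0.718, 0.696, 0.001, -0.002]
force: [-0.5, -0.2, 0.5]
finger_gap: 0.996
```

```bash
python3 - <<'E'
from h import *
plan(.547,-.134,.183,-1.7)
c=np.load("pics/wrist4.npy");h=cv2.cvtColor(cv2.imread("pics/wrist4.png"),cv2.COLOR_BGR2HSV)
m=(abs(h[...,0].astype(int)-26)<6)&(h[...,1]>120)&(c[...,2]>.015)&(c[...,2]<.028)
for lo,hi in((.3,.5),(.6,.8)):
    p=c[m&(c[...,0]>lo)&(c[...,0]<hi)]
    bins=np.round(p[:,1]/.01); e=[(b*.01,np.percentile(p[bins==b,0],3 if lo>.5 else 97)) for b in np.unique(bins) if (bins==b).sum()>20]
    e=np.array(e); k=np.polyfit(e[:,0],e[:,1],1); print("inner edge x at y=0",k[1],"angle",90-np.degrees(np.arctan(k[0])),e[[0,-1]],len(p),p[:,2].mean())
s=take("side","side5");c=np.load("pics/side5.npy")
g=c[(c[...,2]<.06)&(c[...,2]>.002)&(abs(c[...,0]-.55)<.075)&(abs(c[...,1]+.207)<.02)]
print("finger pts z",np.percentile(g[:,2],[1,5,20]) if len(g) else None,len(g))
E
```

```text
shift [70.5 -0.7  0.7] turn -0.0 tcp [ 0.5456 -0.2045  0.1834] q [-0.55  0.8   1.68  0.    0.67 -0.52] F [-0.5 -0.2  0.5] t 5.3 gap 1.0
inner edge x at y=0 0.41209601652950295 angle 88.51710952721189 [[-0.15        0.40832476]
 [-0.04        0.41101662]] 6794 0.019837717349859608
inner edge x at y=0 0.6841630014932014 angle 88.5856418902396 [[-0.16        0.68037789]
 [-0.06        0.6825392 ]] 6384 0.020085944757837638
finger pts z [0.00209071 0.00232711 0.0031099 ] 209
```

The wrist view gives a frame yaw of 88.55° and an inner width of 272 mm, matching the spec. I'll push now.

servo_tool:
  rows:
    - [[20,0,0],0,1]
    - [[40,0,0],0,1]
    - [[55,0,0],0,1]
    - [[64,0,0],0,1]
    - [[70,0,0],0,1]
    - [[76,0,0],0,1]
    - [[82,0,0],0,1]
    - [[88,0,0],0,1]

```text
t: 6.15
tcp_pos: [0.5489, -0.1172, 0.1845]
tool_rot: [0.718, 0.696, 0.001, -0.001]
force: [0.8, -3.9, 2.9]
finger_gap: 0.999
```

servo_tool:
  rows:
    - [[4,0,0],0,1]
    - [[8,0,0],0,1]
    - [[12,0,0],0,1]
    - [[16,0,0],0,1]
    - [[20,0,0],0,1]
    - [[22,0,0],0,1]

```text
t: 6.75
tcp_pos: [0.5495, -0.0947, 0.1845]
tool_rot: [0.718, 0.696, 0.001, -0.001]
force: [-0.2, -2.4, 2.0]
finger_gap: 1.002
```

```bash
cat >> h.py <<'E'
def lying(tag):
    s=take("scene",tag); c=np.load(f"pics/{tag}.npy");h=cv2.cvtColor(s["image"],cv2.COLOR_BGR2HSV)
    g=(h[...,1]<90)&(c[...,2]>.029)&(c[...,2]<.045)&(abs(c[...,0]-.55)<.125)&(c[...,1]>-.13)&(c[...,1]<.13)
    f=c[g];r=cv2.minAreaRect((f[:,:2]*1000).astype(np.float32));print("board",r,"lead p99.5 y",np.percentile(f[:,1],99.5))
    y=(abs(h[...,0].astype(int)-26)<6)&(h[...,1]>200)&(c[...,2]>.015)&(c[...,2]<.03)&(abs(c[...,0]-.52)<.06)&(c[...,1]>.05)
    print("end rail top y",np.percentile(c[y][:,1],[2,98]))
E
python3 - <<'E'
from h import *
plan(.547,-.08,.183,-1.45); lying("scene6")
E
```

```text
shift [14.6 -2.9  1.5] turn -0.3 tcp [ 0.5495 -0.0947  0.1845] q [-0.37  0.78  1.75  0.    0.62 -0.35] F [-0.2 -2.4  2. ] t 6.75 gap 1.0
board ((549.32763671875, 3.5469284057617188), (214.94662475585938, 221.67906188964844), 87.98780822753906) lead p99.5 y 0.1098476581110014
end rail top y [0.11436388 0.1364414 ]
```

servo_tool:
  rows:
    - [[2,0,0],0,1]
    - [[4,0,0],0,1]
    - [[6,0,0],0,1]
    - [[8,0,0],0,1]

```text
t: 7.2
tcp_pos: [0.5503, -0.0899, 0.1847]
tool_rot: [0.716, 0.698, -0.001, 0.002]
force: [-5.2, -25.1, 0.6]
finger_gap: 1.0
```

servo_tool:
  rows:
    - [[2,0,0],0,1]
    - [[4,0,0],0,1]

```text
t: 7.4
tcp_pos: [0.5503, -0.0891, 0.1848]
tool_rot: [0.715, 0.699, -0.003, 0.004]
force: [-5.7, -25.2, -0.2]
finger_gap: 0.998
```

servo_tool:
  rows:
    - [[1.5,0,0],0,1]
    - [[3,0,0],0,1]

```text
t: 7.6
tcp_pos: [0.5503, -0.0886, 0.1847]
tool_rot: [0.715, 0.699, -0.004, 0.006]
force: [-4.2, -20.0, 0.3]
finger_gap: 1.0
```

The force rose to 25 N and the board stopped, so it is against the rail. I'll back off, rise and check.

servo_tool:
  rows:
    - [[-5,0,0],0,1]
    - [[-15,0,0],0,1]
    - [[-35,0,0],0,1]
    - [[-50,0,0],0,1]
    - [[-60,0,-20],0,1]
    - [[-70,0,-60],0,1]
    - [[-70,0,-110],0,1]
    - [[-70,0,-140],0,1]

```text
t: 8.4
tcp_pos: [0.5487, -0.1575, 0.3286]
tool_rot: [0.716, 0.698, -0.003, 0.007]
force: [1.3, 0.1, 0.6]
finger_gap: 1.002
```

servo_tool:
  rows:
    - [[0,0,-40],0,1]
    - [[40,0,-75],0,1]
    - [[80,0,-75],0,1]
    - [[110,0,-75],0,1]
    - [[110,0,-75],0,1]

```text
t: 8.9
tcp_pos: [0.5502, -0.0432, 0.4023]
tool_rot: [0.714, 0.7, -0.003, 0.006]
force: [0.0, -1.1, -0.3]
finger_gap: 1.003
```

```bash
python3 - <<'E'
from h import *
plan(.55,-.1,.4,-1.45); lying("scene7"); s=take("wrist","wrist7")
c=np.load("pics/wrist7.npy");h=cv2.cvtColor(s["image"],cv2.COLOR_BGR2HSV)
yel=(abs(h[...,0].astype(int)-26)<6)&(h[...,1]>120)&(c[...,2]>.012)&(c[...,2]<.028)
br=(h[...,1]<90)&(c[...,2]>.029)&(c[...,2]<.042)&(abs(c[...,0]-.55)<.13)&(c[...,1]>-.1)&(c[...,1]<.14)
for x in np.arange(.46,.65,.03):
    a=c[yel&(abs(c[...,0]-x)<.004)&(c[...,1]>.09)][:,1]; b=c[br&(abs(c[...,0]-x)<.004)][:,1]
    print(round(x,2),"rail y",a.min().round(4) if len(a) else None,"board y",np.percentile(b,[.3,99.7]).round(4))
cv2.imwrite("pics/w7.png",s["image"])
E
```

```text
shift [-56.8   1.    3. ] turn 0.3 tcp [ 0.5502 -0.0432  0.4023] q [-0.28  0.43  1.62 -0.01  1.08 -0.25] F [ 0.  -1.1 -0.3] t 8.9 gap 1.0
board ((550.051513671875, 16.698898315429688), (195.74679565429688, 222.09222412109375), 88.46351623535156) lead p99.5 y 0.11273550939777234
end rail top y [0.11394272 0.13655324]
0.46 rail y 0.113 board y [-0.0779  0.1094]
0.49 rail y 0.1123 board y [-0.0788  0.109 ]
0.52 rail y 0.1116 board y [-0.0795  0.1076]
0.55 rail y 0.1104 board y [-0.0801  0.1069]
0.58 rail y 0.1098 board y [-0.0807  0.1064]
0.61 rail y 0.1092 board y [-0.0816  0.1058]
0.64 rail y 0.1085 board y [-0.0836  0.1044]
```

View pics/w7.png

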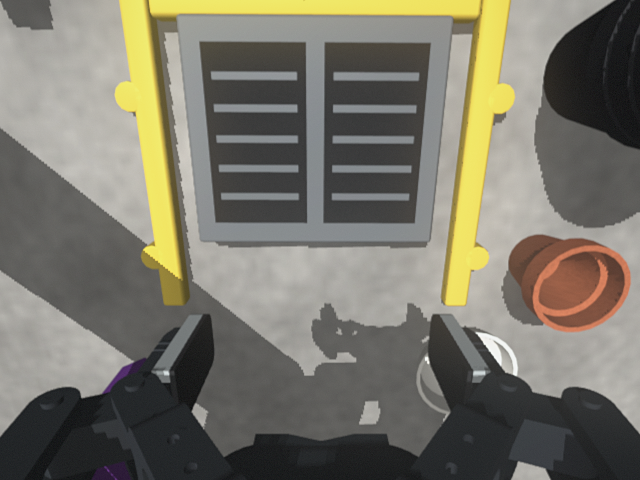

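The wrist view shows the board's leading end at the end rail (row ~16) and parallel to it. From this angle the taller board hides the seam, so I'll check it from the far-side cameras, which see the leading face directly.

```bash
python3 - <<'E'
from h import *
take("side","side8")
for n in("scene7","side8"):
    c=np.load(f"pics/{n}.npy");h=cv2.cvtColor(cv2.imread(f"pics/{n}.png"),cv2.COLOR_BGR2HSV)
    y=(abs(h[...,0].astype(int)-26)<6)&(h[...,1]>150)&(c[...,2]>.015)&(c[...,2]<.03)&(c[...,1]>.05)
    f=(h[...,1]<90)&(c[...,1]>.08)&(c[...,1]<.14)&(c[...,2]>.018)&(c[...,2]<.032)
    for x in(.46,.50,.54,.58,.62):
        k=abs(c[...,0]-x)<.015
        d=lambda v:v-1.45*np.pi/180*0
        a=c[y&k];b=c[f&k]; a=a[:,1]+(a[:,0]-x)*.0253; b=b[:,1]+(b[:,0]-x)*.0253
        print(n,x,"rail",np.percentile(a,[3,97]).round(4) if len(a) else None,"lead face",np.median(b).round(4) if len(b) else None,len(b))
a=cv2.imread("pics/scene7.png")[230:370,225:405];cv2.imwrite("pics/c7.png",cv2.resize(a,None,fx=4,fy=4,interpolation=cv2.INTER_CUBIC))
E
```

```text
scene7 0.46 rail None lead face 0.1069 36
scene7 0.5 rail [0.1143 0.1298] lead face 0.1119 57
scene7 0.54 rail [0.1139 0.1369] lead face 0.111 47
scene7 0.58 rail [0.1134 0.1362] lead face 0.1099 48
scene7 0.62 rail [0.1131 0.135 ] lead face 0.1087 52
side8 0.46 rail [0.1123 0.1246] lead face 0.1098 32
side8 0.5 rail [0.112  0.1352] lead face 0.1106 27
side8 0.54 rail [0.1116 0.1353] lead face 0.1084 34
side8 0.58 rail [0.1107 0.1347] lead face 0.1073 30
side8 0.62 rail [0.1096 0.1349] lead face 0.1065 34
```

View pics/c7.png

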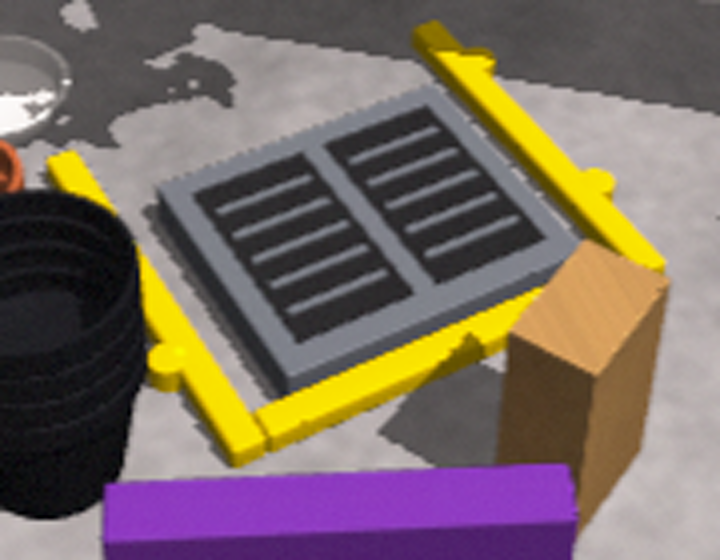

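The seam looks closed, but the residual is about 2–3 mm, near the calibration error. Time is plentiful, so I'll do a second squared push to confirm it doesn't move further.

servo_tool:
  rows:
    - [[-40,0,0],0,1]
    - [[-80,0,0],0.3,1]
    - [[-105,0,0],0.3,1]
    - [[-105,0,45],0.3,1]
    - [[-105,0,95],0.3,1]
    - [[-105,0,140],0.3,1]
    - [[-105,0,180],0.3,1]
    - [[-105,0,205],0.3,1]

```text
t: 9.85
tcp_pos: [0.5483, -0.1562, 0.1948]
tool_rot: [0.718, 0.696, -0.004, 0.005]
force: [-0.4, -0.4, 0.1]
finger_gap: 1.0
```

servo_tool:
  rows:
    - [[0,0,0],0,1]
    - [[0,0,0],0,1]

```text
t: 10.05
tcp_pos: [0.548, -0.1575, 0.194]
tool_rot: [0.719, 0.695, -0.005, 0.004]
force: [-0.2, -0.3, 0.2]
finger_gap: 1.002
```

```bash
python3 -c "
from h import *
plan(.549,-.092,.183,-1.45)"
```

```text
shift [65.6 -1.2 10.3] turn -0.5 tcp [ 0.548  -0.1575  0.194 ] q [-0.47  0.77  1.71 -0.02  0.66 -0.43] F [-0.2 -0.3  0.2] t 10.05 gap 1.0
```

servo_tool:
  rows:
    - [[10,0,5],-0.5,1]
    - [[25,-1,11],-0.5,1]
    - [[40,-1,11],-0.5,1]
    - [[52,-1,11],-0.5,1]
    - [[60,-1,11],-0.5,1]
    - [[64,-1,11],-0.5,1]

```text
t: 10.65
tcp_pos: [0.5492, -0.092, 0.1827]
tool_rot: [0.715, 0.699, -0.004, 0.004]
force: [-0.4, 0.4, 1.2]
finger_gap: 0.999
```

servo_tool:
  rows:
    - [[2,0,0],0,1]
    - [[4,0,0],0,1]

```text
t: 10.85
tcp_pos: [0.5496, -0.0888, 0.1829]
tool_rot: [0.715, 0.699, -0.005, 0.005]
force: [-2.8, -9.5, 0.2]
finger_gap: 1.006
```

servo_tool:
  rows:
    - [[2,0,0],0,1]
    - [[4,0,0],0,1]

```text
t: 11.05
tcp_pos: [0.5497, -0.0879, 0.183]
tool_rot: [0.715, 0.699, -0.007, 0.007]
force: [-6.2, -19.9, 1.2]
finger_gap: 0.997
```

servo_tool:
  rows:
    - [[2,0,0],0,1]
    - [[4,0,0],0,1]

```text
t: 11.25
tcp_pos: [0.5497, -0.0871, 0.1831]
tool_rot: [0.715, 0.699, -0.008, 0.008]
force: [-6.7, -21.0, 0.6]
finger_gap: 1.001
```

The board stops at the same place (TCP y −0.088) under 20 N, so it is home. I'll retreat clear.

servo_tool:
  rows:
    - [[-5,0,0],0,1]
    - [[-15,0,0],0,1]
    - [[-35,0,0],0,1]
    - [[-50,0,0],0,1]
    - [[-60,0,-25],0,1]
    - [[-65,0,-70],0,1]
    - [[-65,0,-120],0,1]
    - [[-65,0,-165],0,1]

```text
t: 12.05
tcp_pos: [0.5481, -0.1491, 0.3515]
tool_rot: [0.715, 0.699, -0.008, 0.008]
force: [0.3, -0.2, -0.2]
finger_gap: 1.0
```

servo_tool:
  rows:
    - [[0,0,-40],0,1]
    - [[0,0,-80],0,1]
    - [[0,0,-80],0,1]
    - [[0,0,-80],0,1]

```text
t: 12.45
tcp_pos: [0.548, -0.1474, 0.4326]
tool_rot: [0.716, 0.698, -0.007, 0.009]
force: [-0.3, 0.5, -0.6]
finger_gap: 0.999
```

```bash
python3 - <<'E'
from h import *
plan(.55,-.15,.43); lying("scene9")
s=take("wrist","wrist9");c=np.load("pics/wrist9.npy");h=cv2.cvtColor(s["image"],cv2.COLOR_BGR2HSV)
br=(h[...,1]<90)&(c[...,2]>.029)&(c[...,2]<.042)&(abs(c[...,0]-.55)<.13)&(c[...,1]>-.1)&(c[...,1]<.14)
print([(round(x,2),np.percentile(c[br&(abs(c[...,0]-x)<.004)][:,1],.3).round(4)) for x in np.arange(.46,.65,.03)])
a=cv2.imread("pics/scene0.png");b=cv2.imread("pics/scene9.png")
d=np.load("pics/scene0.npy"),np.load("pics/scene9.npy")
m=(abs(d[0][...,2]-d[1][...,2])>.012).astype(np.uint8); n,_,st,ce=cv2.connectedComponentsWithStats(m)
print([(st[i].tolist()) for i in range(1,n) if st[i,4]>40])
E
```

```text
shift [-2.5  2.1  2.7] turn 0 tcp [ 0.548  -0.1474  0.4326] q [-0.46  0.42  1.55 -0.02  1.16 -0.42] F [-0.3  0.5 -0.6] t 12.45 gap 1.0
board ((550.8543090820312, 17.49474334716797), (195.13914489746094, 222.2455291748047), 89.15779113769531) lead p99.5 y 0.11279327247935872
end rail top y [0.11500373 0.13680112]
[(np.float64(0.46), np.float64(-0.079)), (np.float64(0.49), np.float64(-0.0798)), (np.float64(0.52), np.float64(-0.0805)), (np.float64(0.55), np.float64(-0.0813)), (np.float64(0.58), np.float64(-0.082)), (np.float64(0.61), np.float64(-0.0827)), (np.float64(0.64), np.float64(-0.0834))]
[[254, 0, 295, 222, 37467], [586, 156, 14, 12, 51], [247, 191, 79, 80, 4386], [264, 251, 105, 78, 4690]]
```

```bash
python3 -c "
from station import sign_off
print(sign_off())"
```

```text
the job is handed in; nothing more can be done
None
```

The board is down flat between the side rails, patches up, and pushed home against the end rail. I handed the job in at about 12.5 s.

- **Toppling:** I pushed near the top with both open fingers. The foot edge stayed at y ≈ −0.128 m until the board was past balance at 12°, and it then fell freely.
- **Pushing home:** I pushed the lying board about 45 mm along until it stopped at roughly 25 N. A second push stopped it at the same place, at about 20 N.
- **Last checks:** The wrist camera's trailing edge gives the board's yaw within about 0.1° of the frame. Comparing depth pictures from before and after, only the arm and the board had changed. The gripper ended about 0.25 m above the shelf, touching nothing.
- **Checks that disagreed:** The far-side cameras' depth showed the leading face 2–3 mm short of the rail's visible edge. The scene camera's last board yaw was about 0.6° off the frame's. I put both down to calibration and edge noise, because the repeat push found a hard stop with no further travel.

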